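# Lock the yo-yo half in the jig and hold the seat tool home

## Robot

A 6-joint arm with a two-finger parallel gripper is mounted at the origin on the work surface. World frame = base frame: x ahead of the robot, y to its left, z up, the work surface at z = 0. Lengths are in m, angles in rad, forces in N, time in s.
With the tool pointing down it reaches from about 0.25 to 0.775 m from the base axis. Payload 4 kg.
Tool frame: the origin (TCP) lies on the centre line of the jaws, within the pads' length; the fingertips stand 17 mm ahead of it and the grasp point (between the pads) lies 2 mm behind it; y points along the fingers, x is the direction in which the jaws open and shut, and the axes are right-handed (so a half turn about y gives the same grasp; the last joint's range is limited). The gripper opens to 94 mm and grips with 3 to 60 N. Pads are 16 mm wide; open, the fingers measure 119 mm over their backs; the gripper's body (75 mm by 177 mm) begins 78 mm behind the grasp point.
Start: joints at [1.152, 0.087, 1.371, -0, 1.684, -0.103], TCP at [0.171, 0.523, 0.223] pointing down, gripper open.
Joint ranges: [-3.1, 3.1], [-0.76, 2.03], [0.27, 2.55], [-1.08, 4.22], [0.17, 2.65], [-2.57, 2.57]. Speed limits (rad/s): [2.79, 2.79, 3.14, 3.14, 3.14, 3.14].

## Interface

Orientations are given as a unit quaternion [w, x, y, z].
In Python, from station import robot gives the robot as it stands. The module is installed in compiled form; this text tells all that it offers.
- The arm moves only by the tool move_arm, never from a script. Its argument "commands" is a list of rows, each a list of 5 numbers: the finger opening in cm, from 0 to 9.4, then the shift along the tool's x, y, z in cm, then the turn about the tool's y in rad. In form: [[grip, x, y, z, twist], ...]. A call has 1 to 20 rows; each row shifts and turns the commanded pose from where the row before left it, along the tool's axes as they then stand; what a row does not reach is not made up. A row lasts 1/8 s, in which the tool goes at most 62.5 mm and 10.7 degrees, less where a joint would pass 70% of its speed; a pose out of reach is approached as far as the arm can. A call with a gripper value outside its range is refused whole. The fingers move at their own pace and stop on an object; the grip force is fixed at half the most. Time passes only in rows, so rows that do not move let the fingers close. It gives the time, the measured TCP pose, the force and the opening at its end, in the units of the state.
- robot.get_obs(): the state, without advancing time (a new reading comes with each control period).
- robot.get_image(name): name is "scene" or "top"; returns the picture (480x640x3 uint8, blue, green, red); there is no depth.
- robot.calibration(name): a dict with "fovy" (degrees; the focal length in pixels is half the picture's height over the tangent of half this angle, whatever the lens; pixels are square), "cx", "cy" (the principal point, pixels), "dist_coeffs" ([k1, k2, p1, p2, k3] as OpenCV has them; the pictures are not rectified), "R" (3x3) and "t" (3): a world point X has camera coordinates R X + t. Camera axes: x right, y down, z forward; pixel columns grow to the right and rows downward; lengths in m; the calibration is good to about 2 mm. A picture is of the moment at which its call begins. calibration takes no time and is no camera call.
- robot.close_job(): hands the job in, once; it reports no verdict.
Trained networks look in the newest picture that a camera, given by its name, has taken for a name from the list of things; names that differ only in an ending like _2 or _b are one class to them, and where a whole thing is asked for, a point or a joint stands for the part that bears it (a point fixed in the world has none). Each returns a list of dicts, best first, with "score" (0 to 1); they miss things now and then, are a little off and sometimes report something else, mostly with a low value. They report only what shows in the picture. A call takes as long as a camera call. They do not tell look-alikes from the thing itself.
- robot.outline_of(camera, thing): "region" (480x640 bool, what is visible of it).
- robot.place_of(camera, thing): "location" ([x, y, z] in m, in world coordinates, good to about 4 mm: a listed point, or the origin of a listed thing).
The state is a dict: "clock": time; "q": joint angles; "qvel": joint speeds; "joint_torque": joint torques, N m; "position": TCP position; "tcp_rot": TCP orientation; "force": force on the tool from outside, world axes, zero at the start; "torque": the same for the moment, N m; "gripper_width": finger opening in m.
Only numpy, scipy, OpenCV 4.12 (cv2) and the standard library are available. Lean on these libraries where they do the work, as an engineer would, in place of code of your own. Each camera call takes 0.05 s, during which the arm holds its last target. There are 200 camera calls.

## Task

First turn the jig's turnbutton clockwise until it points across the rim at the middle of the yo-yo half. Then pick up the brass bearing seat tool, keep it upright, rotate it until its four splines match the cross-shaped recess in the yo-yo's hub, slide it in and press it down against the spring until its round shoulder is fully home on the hub. Finish still gripping the tool and pressing it home, with the turnbutton still closed; leave the loupe, the whole yo-yo and the two clear pods where they are.

Things in the scene. Friction and masses are not known exactly. Their poses are not given: they have to be found in the camera images.
- recess_mouth (a point): Centre of the cross-shaped recess in the yo-yo half, on its flat hub face, 44 mm above the table, z up. The recess has four arms along this point's +-x and +-y, formed by two crossing slots, each 12 mm wide and 32 mm from end to end, with plumb walls.
- yoyo_half: Teal yo-yo half, 60 mm across, cup up, fixed in the jig (it cannot turn or lift). Origin at the centre of its underside, 20 mm above the table; x, y along the arms of the recess. The cup's rim round the hub has inner radius 23 mm, outer radius 30 mm, and stands 4 mm above the hub face.
- jig: Fixed aluminium slab under the yo-yo half, 90 mm along its x, 20 mm high, from -45 to +85 mm along its y. Origin on the table under the recess centre. The turnbutton's post stands at y = +52 mm; the open turnbutton points along +x.
- plunger (a joint): Spring plunger inside the recess, a steel cross whose top lies 9 mm below the hub face when up (0). Grows as it is pushed down, in m; about 5 N to start it, 9.5 N at 9 mm, where the tool's shoulder meets the hub face. It springs back when let go and lifts the tool's weight.
- turnbutton (a joint): Steel turnbutton on a post of the jig beside the yo-yo half, rad. 0 = open (along the rim), grows as it turns clockwise seen from above; 1.57 = closed, pointing at the centre of the recess; stop at 1.6. Light friction, stays where left.
- turnbutton_top (a point): On the turnbutton's vertical pivot axis, at the top of its upright grip fin, 77 mm above the table. x points along the bar from pivot to tip, z up; turns with it. Fin: 26 mm long along x (centred on the pivot), 10 mm thick, rising 22 mm above a flat bar 5 mm thick and 10 mm wide, from -10 to +30 mm along x. The bar's underside is 2 mm above the cup's rim.
- seat_tool: Brass bearing seat tool, 90 mm tall, about 0.25 kg, standing upright and loose on its nose on the table. Origin at the centre of the nose's underside, z up along the tool. From below: splined nose to 18 mm; round shoulder 36 mm across, 18 to 24 mm; round shank 16 mm across, to 50 mm; square grip 22 x 22 mm with flats facing +-x and +-y, 50 to 90 mm. All quarter turns are alike.
- tool_shoulder (a point): On the tool's axis at the underside of its round shoulder, 18 mm above the nose's underside; axes as the tool's. The nose below has four splines along +-x and +-y, 28 mm from end to end and 8 mm wide (lowest 4 mm: 24 mm and 6 mm). Home when this point is level with the hub face and centred on the recess.
- loupe: Bystander: glass loupe standing on the table, 38 mm across, 31 mm tall; origin at its underside.
- yoyo: Bystander: whole teal yo-yo lying flat on the table, 56 mm across, 41 mm tall; origin at its underside.
- pod0: Bystander: clear round storage pod, 64 mm across, 34 mm tall; origin at its underside.
- pod1: Bystander: the other clear round storage pod, same size; origin at its underside.
There are look-alikes about, which are no part of the job. Of the things like the seat_tool, leave any that is green; of the rest the larger one is meant.

How it is judged:
On the way, in this order (a step that is already met when the one before it is completed fails the run):
1. the turnbutton is turned closed, before the tool goes in (value of joint turnbutton above 1.35 rad), for 0.2 s.
2. the tool's splines are meshed in the recess, at least 6 mm deep (horizontal distance between tool_shoulder and recess_mouth below 0.004 m and (angle between the x axis of tool_shoulder and the x axis of recess_mouth, either way round below 0.2 rad or angle between the x axis of tool_shoulder and the x axis of recess_mouth, either way round above 1.37 rad) and z of tool_shoulder in the frame of recess_mouth below 0.012 m), for 0.1 s.
At the end, for the whole second after the job is handed in: The tool is gripped by the fingers (over 2 N) and pressed home: shoulder within 2.5 mm of the hub face, within 4 mm of the recess axis, upright within 0.1 rad, splines in line with the recess within 0.2 rad, plunger down more than 6.5 mm; turnbutton past 1.35 rad (value of joint turnbutton above 1.35 rad and horizontal distance between tool_shoulder and recess_mouth below 0.004 m and (angle between the x axis of tool_shoulder and the x axis of recess_mouth, either way round below 0.2 rad or angle between the x axis of tool_shoulder and the x axis of recess_mouth, either way round above 1.37 rad) and z of tool_shoulder in the frame of recess_mouth between -0.004 and 0.0025 m and angle between seat_tool's own z axis and vertical below 0.1 rad and value of joint plunger above 0.0065 m and contact force between the fingers and seat_tool above 2 N); the arm keeps its last pose, push and grip.
It fails at once if a bystander (loupe, yo-yo or pod) is moved more than 20 mm (distance of any of loupe, yoyo, pod0, pod1 from where it was at the start of the episode above 0.02 m).
It also fails if it takes over 67 s, if anything falls off the work surface, if the arm or the gripper's body presses on something with over 40 N, if the wrist force passes 120 N, or if a joint passes its speed limit or range.

## Working session

There is one attempt and no reset: what is moved stays moved. The work goes in short steps, Python scripts to look and compute and a tool call to move; the robot and the scene stay as the last step left them, time stands still between calls to the robot, and variables do not carry over. Pictures are saved under pics/ and viewed, about 8 in all and at most 12, crops included, and the job is handed in when it is done.

Besides the shell and the picture viewer there is one more tool, called after ">>>" as name(argument=value, ...), one argument or row to a line, values as JSON. move_arm: Moves the arm, as the interface text tells. Its arguments: {"type":"object","properties":{"commands":{"type":"array","items":{"type":"array","items":{"type":"number"}}}},"required":["commands"]}

```bash
mkdir -p pics; cat > h.py <<'E'
from station import robot
import numpy as np, cv2
def cal(n):
    c=robot.calibration(n); f=240/np.tan(np.radians(c["fovy"])/2)
    return np.array([[f,0,c["cx"]],[0,f,c["cy"]],[0,0,1.]]),np.array(c["dist_coeffs"],float),np.array(c["R"]),np.array(c["t"])
def px(n,X):
    K,d,R,t=cal(n); return cv2.projectPoints(np.atleast_2d(np.array(X,float)),cv2.Rodrigues(R)[0],t,K,d)[0][:,0]
def at(n,uv,z):
    K,d,R,t=cal(n); p=cv2.undistortPoints(np.array(uv,float).reshape(-1,1,2),K,d)[:,0]
    r=np.c_[p,np.ones(len(p))]@R; c=-R.T@t
    return c+r*((z-c[2])/r[:,2])[:,None]
E
python3 - <<'E'
from h import *
for n in("scene","top"):
    im=robot.get_image(n); cv2.imwrite(f"pics/{n}0.png",im)
    print(n,"cam",(-cal(n)[2].T@cal(n)[3]).round(3))
    for th in("recess_mouth","turnbutton_top","seat_tool","tool_shoulder","loupe","yoyo","pod0","jig"):
        for r in robot.place_of(n,th)[:4]: print(th,round(r["score"],2),np.round(r["location"],3),px(n,r["location"]).round()[0])
print(robot.get_obs())
E
```

```text
scene cam [0.975 0.618 0.606]
recess_mouth 0.94 [ 0.517 -0.038  0.044] [362. 232.]
turnbutton_top 0.81 [0.493 0.007 0.08 ] [388. 225.]
turnbutton_top 0.59 [ 0.756 -0.225  0.002] [212. 240.]
seat_tool 0.89 [ 0.487 -0.254 -0.003] [320. 199.]
seat_tool 0.77 [ 0.564 -0.254  0.001] [290. 207.]
seat_tool 0.62 [ 0.46 -0.19 -0.  ] [345. 207.]
tool_shoulder 0.86 [ 0.568 -0.25   0.009] [289. 205.]
tool_shoulder 0.8 [ 0.457 -0.188  0.016] [346. 201.]
tool_shoulder 0.66 [ 0.486 -0.259  0.021] [319. 189.]
loupe 0.8 [ 0.546  0.321 -0.   ] [485. 386.]
yoyo 0.9 [ 0.737 -0.016  0.002] [264. 296.]
pod0 0.76 [ 0.757 -0.222 -0.001] [213. 242.]
pod0 0.66 [ 0.521 -0.036 -0.   ] [361. 252.]
pod0 0.62 [0.747 0.233 0.001] [333. 402.]
jig 0.9 [ 0.519 -0.033 -0.001] [362. 253.]
top cam [0.4   0.012 1.349]
recess_mouth 0.9 [ 0.517 -0.038  0.042] [330. 275.]
seat_tool 0.63 [ 0.568 -0.251 -0.001] [419. 257.]
seat_tool 0.61 [ 0.482 -0.254 -0.001] [420. 293.]
seat_tool 0.51 [ 0.457 -0.19  -0.006] [393. 303.]
seat_tool 0.37 [ 0.517 -0.038  0.043] [331. 275.]
tool_shoulder 0.78 [ 0.566 -0.255  0.02 ] [422. 257.]
tool
[... 269 characters left out ...]

jig 0.94 [ 0.515 -0.036 -0.003] [329. 277.]
{'clock': 0.9, 'q': array([ 1.15192251e+00,  8.71868077e-02,  1.37069813e+00, -2.09836983e-05,
        1.68364150e+00, -1.03082037e-01]), 'qvel': array([-0.00069434,  0.0010093 , -0.00122247,  0.00174687,  0.00011574,
       -0.00081371]), 'joint_torque': array([-1.01380123e-03, -3.40026319e+01, -3.02601850e+01,  7.17833801e-02,
        2.35331134e-02,  1.22586852e-05]), 'position': array([0.1708156 , 0.52280439, 0.22251404]), 'tcp_rot': array([ 0.5724063 , -0.57239562, -0.41518313,  0.41513522]), 'force': array([ 0.16813571, -0.30453483,  0.18999446]), 'torque': array([ 0.01730326,  0.00092336, -0.05224363]), 'gripper_width': 0.09405588665939382}
```

View pics/top0.png

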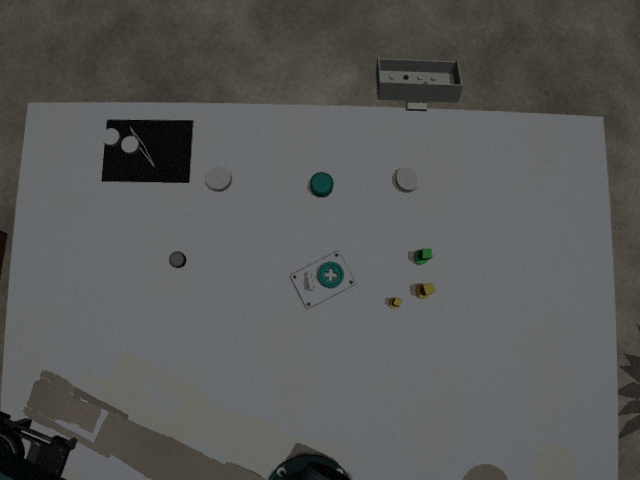

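View pics/scene0.png

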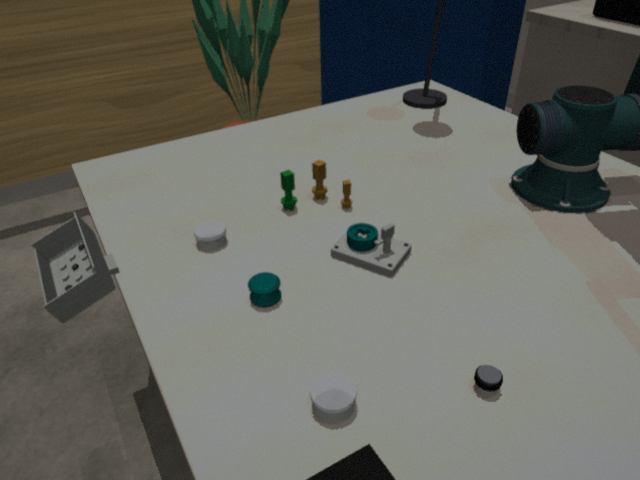

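Three things resemble the tool, by scene pixel: green (289,190), large brass (319,180) and small brass (347,195). The description points to the large brass one, near (0.484, -0.254). I'll check that in close crops.

```bash
python3 - <<'E'
from h import *
T=[robot.get_image("top") for _ in range(6)]; S=[robot.get_image("scene") for _ in range(6)]
t=np.mean(T,0); s=np.mean(S,0); np.save("t.npy",t); np.save("s.npy",s)
def crop(im,u,v,w,h,k): return cv2.resize(np.clip(im[v:v+h,u:u+w]*1.6,0,255).astype(np.uint8),None,fx=k,fy=k,interpolation=cv2.INTER_CUBIC)
a=crop(t,285,245,75,70,5);b=crop(t,380,240,60,70,5)
c=crop(s,275,150,85,65,4);d=crop(s,328,215,85,60,4)
o=np.zeros((600,700,3),np.uint8); o[:350,:375]=a; o[:350,376:676]=b; o[350:,:340]=c[:250]; o[350:590,350:690]=d
cv2.imwrite("pics/crops.png",o)
for n in("top","scene"):
  r=robot.outline_of(n,"jig")[0]["region"].astype(np.uint8)
  q=np.argwhere(r)[:,::-1].astype(float)
  P=at(n,q,0.02)[:,:2]; print(n,cv2.minAreaRect((P*1000).astype(np.float32)))
E
```

```text
top ((508.8299255371094, -18.72198486328125), (92.39212036132812, 134.5454864501953), 27.939128875732422)
scene ((493.907958984375, -21.391082763671875), (154.3978729248047, 136.44537353515625), 28.13372039794922)
```

View pics/crops.png

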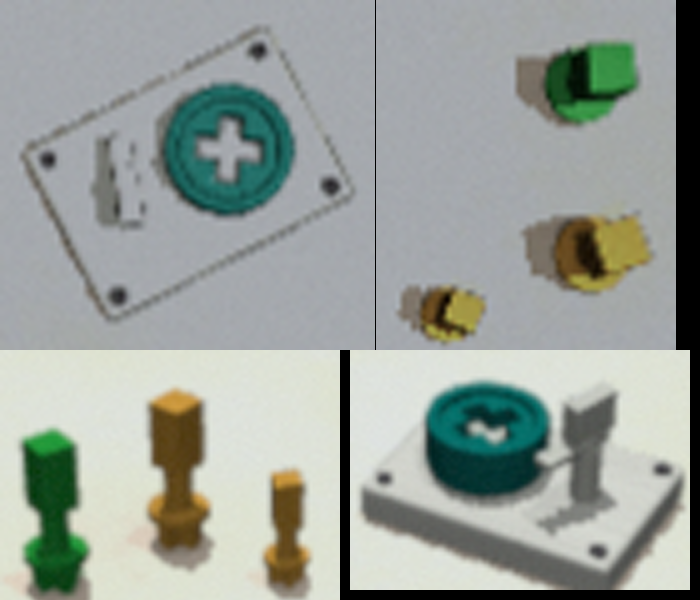

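The crops confirm it: the large brass tool is in the middle in scene (319,180) and at top (425,290). The green one is bigger but excluded, and the small brass one is at top (395,302). The jig yaw is about 28° and the open bar points along +x. Next I'll refine the recess centre, jig yaw and tool pose.

```bash
python3 - <<'E'
from h import *
for n,f in(("top","t.npy"),("scene","s.npy")):
    im=np.load(f).astype(np.uint8); hsv=cv2.cvtColor(im,cv2.COLOR_BGR2HSV)
    c=px(n,[.517,-.038,.044])[0]
    V,U=np.mgrid[:480,:640]; near=np.hypot(U-c[0],V-c[1])<28
    m=((hsv[...,0]>75)&(hsv[...,0]<105)&(hsv[...,1]>110)&near).astype(np.uint8)
    cn=max(cv2.findContours(m,0,1)[0],key=cv2.contourArea)
    if n=="top":
        P=at(n,cn[:,0],.048)[:,:2]*1000; print("ring",cv2.fitEllipse(P.astype(np.float32)))
    hole=np.zeros_like(m); cv2.drawContours(hole,[cn],-1,1,-1)
    hole=(hole&(1-m)); k,l,s,ce=cv2.connectedComponentsWithStats(hole); i=1+np.argmax(s[1:,4])
    q=np.argwhere(l==i)[:,::-1]; P=at(n,q,.044)[:,:2]*1000
    d=P-P.mean(0); r=np.hypot(*d.T); a=np.arctan2(d[:,1],d[:,0]); w=r**4
    print(n,"cross",P.mean(0).round(1),len(q),"yaw",np.degrees(np.angle((w*np.exp(4j*a)).sum())/4).round(1))
    c=px(n,[.484,-.254,.09])[0]; near=np.hypot(U-c[0],V-c[1])<14
    g=hsv[...,2].astype(int); br=(hsv[...,0]>10)&(hsv[...,0]<35)&(hsv[...,1]>90)&near
    th=np.percentile(g[br],60); print("V pct",np.percentile(g[br],[10,30,50,70,90]))
    for th in (np.percentile(g[br],50),np.percentile(g[br],65)):
        mm=(br&(g>th)).astype(np.uint8); k,l,s,ce=cv2.connectedComponentsWithStats(mm); i=1+np.argmax(s[1:,4])
        P=at(n,np.argwhere(l==i)[:,::-1],.09)[:,:2]*1000; print(n,"tooltop",P.mean(0).round(1),cv2.minAreaRect(P.astype(np.float32)))
    # views for eye: upscaled tool top
E
```

```text
ring ((517.414794921875, -36.586387634277344), (56.289024353027344, 56.64589309692383), 105.00094604492188)
top cross [517.7 -37. ] 113 yaw -4.4
V pct [ 25.1  58.3  83.5 100.  102. ]
top tooltop [ 483.  -253.2] ((480.6706848144531, -252.5135498046875), (29.11907196044922, 35.15763473510742), 71.29196166992188)
top tooltop [ 485.6 -255.7] ((485.7718200683594, -255.6043701171875), (17.61686134338379, 17.288158416748047), 18.506772994995117)
scene cross [522.4 -31.9] 43 yaw -0.0
V pct [ 52.   55.   57.   66.4 125. ]
scene tooltop [ 495.4 -244.6] ((502.548095703125, -238.56301879882812), (66.18156433105469, 24.525575637817383), 42.85615158081055)
scene tooltop [ 489.3 -251.9] ((488.81427001953125, -252.27670288085938), (28.169540405273438, 23.948707580566406), 59.56056594848633)
```

>>> move_arm(
  commands=[
    [9.4,0,0,0,-0.16],
    [9.4,0,0,0,-0.16],
    [9.4,0,0,0,-0.16],
    [9.4,0,0,0,-0.16],
    [9.4,0,0,0,-0.16],
    [9.4,-4,0,-0.3,0],
    [9.4,-4.5,0,-0.4,0],
    [9.4,-4.5,0,-0.4,0],
    [9.4,-4.5,0,-0.4,0],
    [9.4,-4.5,0,-0.4,0],
    [9.4,-4.5,0,-0.4,0],
    [9.4,-4.5,0,-0.4,0],
    [9.4,-4.5,0,-0.4,0],
    [9.4,-4.5,0,-0.4,0],
    [9.4,-4.5,0,-0.4,0],
    [9.4,-4.5,0,-0.3,0],
    [9.4,-4.5,0,-0.3,0],
    [9.4,-4.5,0,-0.2,0],
    [9.4,-2.5,0,0,0],
    [9.4,0,0,0,0],
  ],
)

```text
clock: 4.1
position: [0.4944, 0.0079, 0.2221]
tcp_rot: [0.367, -0.366, -0.605, 0.605]
force: [-0.2, -0.1, 0.3]
gripper_width: 0.0937
```

```bash
cat >> h.py <<'E'
def psi():
    from scipy.spatial.transform import Rotation as Ro
    w,x,y,z=robot.get_obs()["tcp_rot"]; M=Ro.from_quat([x,y,z,w]).as_matrix(); return M
def todo(tx,ty,tz=None,yaw=None):
    """shift in cm in tool axes (now), twist to bring jaw axis to yaw deg"""
    M=psi(); o=robot.get_obs(); p=o["position"]; cur=np.degrees(np.arctan2(M[1,0],M[0,0]))
    d=np.array([tx,ty,p[2] if tz is None else tz])-p
    print("t",round(o["clock"],2),"pos",p.round(4),"psi",cur.round(2),"tilt",M[:,1].round(3),"shift cm",(M.T@d*100).round(2),"q6",round(o["q"][5],2),"F",o["force"].round(1),"w",round(o["gripper_width"],4))
    if yaw is not None: print("twist",np.radians(cur-yaw).round(3), "tool-frame shift after twist", (cv2.Rodrigues(np.array([0,np.radians(cur-yaw),0]))[0].T@(M.T@d)*100).round(2))
E
python3 - <<'E'
from h import *
from scipy.optimize import minimize
todo(.493,.0085,.076,117.9)
def occ(fn,n,zs,U,V,p,k=5):
    o=(np.arange(k)+.5)/k-.5; acc=0
    for a in o:
        for b in o:
            uv=np.c_[(U+a).ravel(),(V+b).ravel()]; ins=True
            for z in zs:
                P=at(n,uv,z)[:,:2]*1000-p[:2]; c,s=np.cos(p[2]),np.sin(p[2]); ins=ins&fn(P[:,0]*c+P[:,1]*s,-P[:,0]*s+P[:,1]*c)
            acc=acc+ins
    return cv2.GaussianBlur((acc/k**2).reshape(U.shape).astype(float),(0,0),.6)
cross=lambda x,y:((abs(x)<6)&(abs(y)<16))|((abs(y)<6)&(abs(x)<16))
sq=lambda x,y:(abs(x)<11)&(abs(y)<11)
t=np.load("t.npy"); s=np.load("s.npy")
def fit(im,n,fn,zs,c,sig,h,p0):
    u,v=px(n,c)[0].round().astype(int); V,U=np.mgrid[v-h:v+h+1,u-h:u+h+1]; I=sig(im)[v-h:v+h+1,u-h:u+h+1]
    f=lambda p:-np.corrcoef(occ(fn,n,zs,U,V,p).ravel(),I.ravel())[0,1]
    best=min((minimize(f,[p0[0],p0[1],y],method="Nelder-Mead",options=dict(initial_simplex=[[p0[0]+3,p0[1],y],[p0[0]-3,p0[1]+3,y],[p0[0],p0[1]-3,y],[p0[0],p0[1],y+.3]],maxiter=60)) for y in np.radians([0,22,45,68])),key=lambda r:r.fun)
    print(n,best.x[:2].round(1),np.degrees(best.x[2]).round(1)%90,round(best.fun,3))
R=lambda im:im[...,2]
fit(t,"top",cross,(.044,.035),[.5175,-.037,.044],R,9,(517.5,-37))
fit(s,"scene",cross,(.044,.035),[.5175,-.037,.044],R,7,(517.5,-37))
Y=lambda im:im[...,2]-im[...,0]
fit(t,"top",sq,(.09,),[.4855,-.2555,.09],Y,8,(485.5,-255.5))
E
```

```text
t 4.1 pos [0.4944 0.0079 0.2221] psi 117.58 tilt [-0.001  0.    -1.   ] shift cm [ 0.11 14.61  0.09] q6 -2.15 F [-0.2 -0.1  0.3] w 0.0937
twist -0.006 tool-frame shift after twist [ 0.11 14.61  0.09]Traceback (most recent call last):
  File "<stdin>", line 22, in <module>
  File "<stdin>", line 19, in fit
  File "<stdin>", line 19, in <genexpr>
    res = _minimize_neldermead(fun, x0, args, callback, bounds=bounds,
                               **options)
    fxr = func(xr)
    fx = function(np.copy(x), *(wrapper_args + args))
  File "<stdin>", line 18, in <lambda>
  File "<stdin>", line 10, in occ
  File "h.py", line 9, in at
    K,d,R,t=cal(n); p=cv2.undistortPoints(np.array(uv,float).reshape(-1,1,2),K,d)[:,0]
            ~~~^^^
  File "h.py", line 4, in cal
    c=robot.calibration(n); f=240/np.tan(np.radians(c["fovy"])/2)
ValueError: time passes only in moves, steps and waits
```

```bash
python3 - <<'E'
import re
s=open("h.py").read()
s=s.replace("def cal(n):","import functools\n@functools.lru_cache(None)\ndef cal(n):")
open("h.py","w").write(s)
E
cat > fit.py <<'E'
from h import *
from scipy.optimize import minimize
def setup(n,zs,c,h,k=5):
    u,v=px(n,c)[0].round().astype(int); V,U=np.mgrid[v-h:v+h+1,u-h:u+h+1]; o=(np.arange(k)+.5)/k-.5
    W=[[at(n,np.c_[(U+a).ravel(),(V+b).ravel()],z)[:,:2]*1000 for z in zs] for a in o for b in o]
    return u,v,U,W
def occ(fn,U,W,p):
    c,s=np.cos(p[2]),np.sin(p[2]); acc=0
    for w in W:
        ins=True
        for P in w:
            P=P-p[:2]; ins=ins&fn(P[:,0]*c+P[:,1]*s,-P[:,0]*s+P[:,1]*c)
        acc=acc+ins
    return cv2.GaussianBlur((acc/len(W)).reshape(U.shape).astype(float),(0,0),.6)
cross=lambda x,y:((abs(x)<6)&(abs(y)<16))|((abs(y)<6)&(abs(x)<16))
sq=lambda x,y:(abs(x)<11)&(abs(y)<11)
def fit(I,n,fn,zs,c,h,p0):
    u,v,U,W=setup(n,zs,c,h); I=I[v-h:v+h+1,u-h:u+h+1]
    f=lambda p:-np.corrcoef(occ(fn,U,W,p).ravel(),I.ravel())[0,1]
    rs=[minimize(f,[p0[0],p0[1],y],method="Nelder-Mead",options=dict(initial_simplex=[[p0[0]+3,p0[1],y],[p0[0]-3,p0[1]+3,y],[p0[0],p0[1]-3,y],[p0[0],p0[1],y+.3]],maxiter=70)) for y in np.radians([0,22,45,68])]
    for r in sorted(rs,key=lambda r:r.fun): print(n,r.x[:2].round(1),np.degrees(r.x[2]).round(1)%90,round(r.fun,3))
E
python3 - <<'E'
from fit import *
t=np.load("t.npy"); s=np.load("s.npy")
fit(t[...,2],"top",cross,(.044,.035),[.5175,-.037,.044],9,(517.5,-37))
fit(s[...,2],"scene",cross,(.044,.035),[.5175,-.037,.044],7,(517.5,-37))
fit(t[...,2]-t[...,0],"top",sq,(.09,),[.4855,-.2555,.09],8,(485.5,-255.5))
E
```

```text
top [517.4 -36.5] 87.2 -0.944
top [517.5 -36.5] 87.3 -0.944
top [517.6 -36.6] 86.9 -0.944
top [517.5 -36.5] 86.9 -0.944
scene [519.2 -36.5] 80.5 -0.957
scene [519.3 -36.5] 80.8 -0.956
scene [519.4 -36.4] 80.9 -0.956
scene [519.3 -36.5] 80.1 -0.956
top [ 485.9 -255. ] 19.200000000000003 -0.811
top [ 485.8 -255.1] 19.0 -0.811
top [ 486. -255.] 19.3 -0.811
top [ 485.6 -255.2] 20.4 -0.81
```

>>> move_arm(
  commands=[
    [5,0.1,3,0.1,0],
    [5,0,3,0,0],
    [5,0,3,0,0],
    [5,0,3,0,0],
    [5,0,2.6,0,0],
    [5,0,0,0,0],
    [5,0,0,0,0],
    [0,0,0,0,0],
    [0,0,0,0,0],
    [0,0,0,0,0],
    [0,0,0,0,0],
    [0,0,0,0,0],
    [0,0,0,0,0],
  ],
)

```text
clock: 5.72
position: [0.4947, 0.0083, 0.0772]
tcp_rot: [-0.364, 0.368, 0.605, -0.605]
force: [4.7, -3.4, -0.4]
gripper_width: 0.0097
```

>>> move_arm(
  commands=[
    [0,0,0,0,0.12],
    [0,0,0,0,0.16],
    [0,0,0,0,0.16],
    [0,0,0,0,0.16],
    [0,0,0,0,0.16],
    [0,0,0,0,0.16],
    [0,0,0,0,0.16],
    [0,0,0,0,0.16],
    [0,0,0,0,0.16],
    [0,0,0,0,0.15],
    [0,0,0,0,0],
    [0,0,0,0,0],
    [5,0,0,0,0],
    [5,0,0,0,0],
    [5,0,0,0,0],
    [5,0,-3,0,0],
    [5,0,-4,0,0],
    [5,0,-5,0,0],
    [5,0,-3,0,0],
  ],
)

```text
clock: 8.1
position: [0.4933, 0.01, 0.2294]
tcp_rot: [-0.684, 0.685, 0.178, -0.176]
force: [0.1, 0.1, -0.1]
gripper_width: 0.0499
```

```bash
python3 - <<'E'
from h import *
im=robot.get_image("scene"); cv2.imwrite("pics/s1.png",cv2.resize(im[200:290,320:430],None,fx=6,fy=6,interpolation=2))
# tool grasp options
todo(.4855,-.2555,.07,19.2-90+90)
todo(.4855,-.2555,.07,19.2-90)
E
```

```text
t 8.15 pos [0.4949 0.0098 0.2333] psi 28.97 tilt [ 0.01  -0.001 -1.   ] shift cm [-13.81  16.34 -22.67] q6 -0.6 F [1.1 0.  3.4] w 0.0503
twist 0.17 tool-frame shift after twist [ -9.77  16.34 -24.68]
t 8.15 pos [0.4949 0.0098 0.2333] psi 28.97 tilt [ 0.01  -0.001 -1.   ] shift cm [-13.81  16.34 -22.67] q6 -0.6 F [1.1 0.  3.4] w 0.0503
twist 1.741 tool-frame shift after twist [24.68 16.34 -9.77]
```

View pics/s1.png

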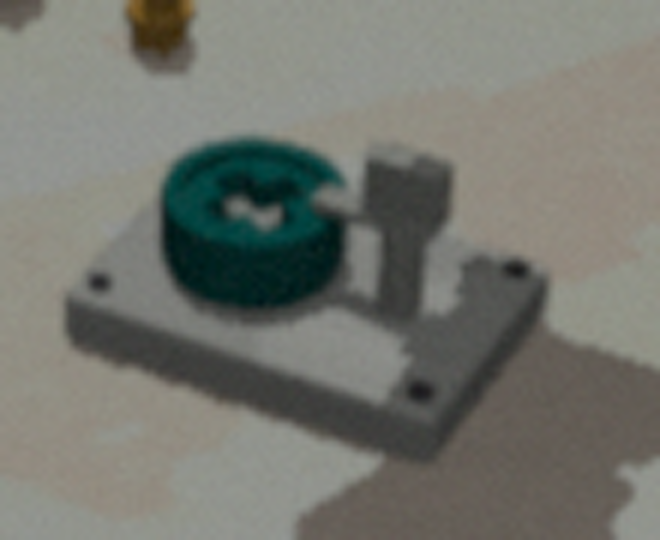

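The closed bar now lies over the rim, with its tip near crop pixel (330,200). Now for the tool, with the jaw axis at 19°, which keeps the fingers clear of the small brass look-alike.

>>> move_arm(
  commands=[
    [5,0,0,0,0.09],
    [5,0,0,0,0.08],
    [5,-1,0,-2.5,0],
    [5,-1.4,0,-3.5,0],
    [5,-1.4,0,-3.5,0],
    [5,-1.4,0,-3.5,0],
    [5,-1.4,0,-3.5,0],
    [5,-1.4,0,-3.5,0],
    [5,-1.4,0,-3.5,0],
    [5,-0.4,0,-1.2,0],
    [5,0,3,0,0],
    [5,0,3,0,0],
    [5,0,0,0,0],
    [5,0,0,0,0],
  ],
)

```text
clock: 9.9
position: [0.4819, -0.2554, 0.1674]
tcp_rot: [-0.697, 0.697, 0.119, -0.118]
force: [-0.0, -0.7, 0.5]
gripper_width: 0.0499
```

```bash
python3 - <<'E'
from h import *
todo(.4857,-.2552,.072,19.3)
im=robot.get_image("scene"); cv2.imwrite("pics/s2.png",cv2.resize(im[90:250,230:420],None,fx=4,fy=4,interpolation=2))
E
```

```text
t 9.9 pos [ 0.4819 -0.2554  0.1674] psi 19.24 tilt [ 0.001 -0.    -1.   ] shift cm [ 0.36  9.54 -0.1 ] q6 -0.93 F [-0.  -0.7  0.5] w 0.0499
twist -0.001 tool-frame shift after twist [ 0.36  9.54 -0.1 ]
```

View pics/s2.png

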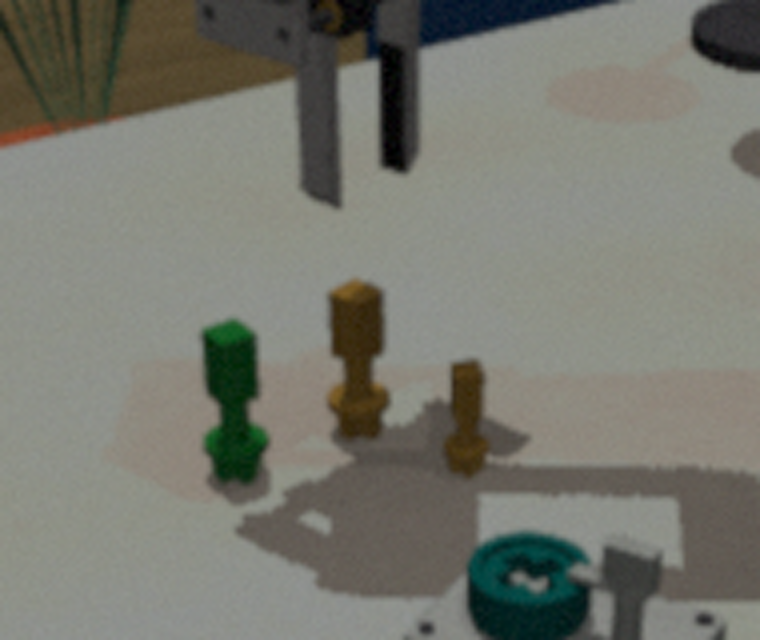

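The jaws hang above the large brass tool, which is at crop (357,360). Descend and grip.

>>> move_arm(
  commands=[
    [5,0.3,2,-0.1,0],
    [5,0,3,0,0],
    [5,0,3,0,0],
    [5,0,1.5,0,0],
    [5,0,0,0,0],
    [0,0,0,0,0],
    [0,0,0,0,0],
    [0,0,0,0,0],
    [0,0,0,0,0],
    [0,0,0,0,0],
    [0,0,0,0,0],
  ],
)

```text
clock: 11.32
position: [0.485, -0.2561, 0.0723]
tcp_rot: [-0.697, 0.698, 0.118, -0.117]
force: [-0.2, 0.7, 4.7]
gripper_width: 0.022
```

>>> move_arm(
  commands=[
    [0,0,-2,0,0],
    [0,0,-3,0,0],
    [0,0,-3,0,0],
    [0,0,-2,0,0],
    [0,0,0,0,0.14],
    [0,0,0,0,0.14],
    [0,0,0,0,0.14],
    [0,0.1,0,2,0],
    [0,0.2,0,3,0],
    [0,0.2,0,3,0],
    [0,0.2,0,3,0],
    [0,0.2,0,3,0],
    [0,0.2,0,3,0],
    [0,0.2,0,3,0],
    [0,0.1,0,2.2,0],
    [0,0,0,0,0],
    [0,0,0,0,0],
  ],
)

```text
clock: 13.45
position: [0.5168, -0.0356, 0.171]
tcp_rot: [-0.706, 0.707, -0.03, 0.029]
force: [-0.2, -0.8, -2.7]
gripper_width: 0.0217
```

```bash
python3 - <<'E'
from h import *
todo(.518,-.0365,.15,-5)
T=[robot.get_image("top") for _ in range(4)];S=[robot.get_image("scene") for _ in range(4)]
t=np.mean(T,0);s=np.mean(S,0);np.save("t2.npy",t);np.save("s2.npy",s)
c=robot.get_obs()["position"]
for n in("scene","top"):
  for r in robot.place_of(n,"tool_shoulder")[:4]: print(n,round(r["score"],2),np.round(r["location"],4))
u,v=px("scene",c-[0,0,.04])[0].astype(int); b=cv2.resize(np.clip(s[v-50:v+50,u-50:u+50]*1.4,0,255).astype(np.uint8),None,fx=6,fy=6,interpolation=2)
cv2.imwrite("pics/s3.png",b); print(u,v)
E
```

```text
t 13.45 pos [ 0.5168 -0.0356  0.171 ] psi -4.78 tilt [-0.001 -0.    -1.   ] shift cm [ 0.13  2.1  -0.08] q6 -0.09 F [-0.2 -0.8 -2.7] w 0.0217
twist 0.004 tool-frame shift after twist [ 0.13  2.1  -0.08]
scene 0.92 [ 0.5159 -0.0358  0.1173]
scene 0.58 [ 0.566  -0.2508  0.014 ]
scene 0.55 [ 0.4574 -0.1864  0.0204]
top 0.51 [ 0.5649 -0.2559  0.0207]
top 0.4 [ 0.459  -0.1923  0.0168]
363 193
```

View pics/s3.png

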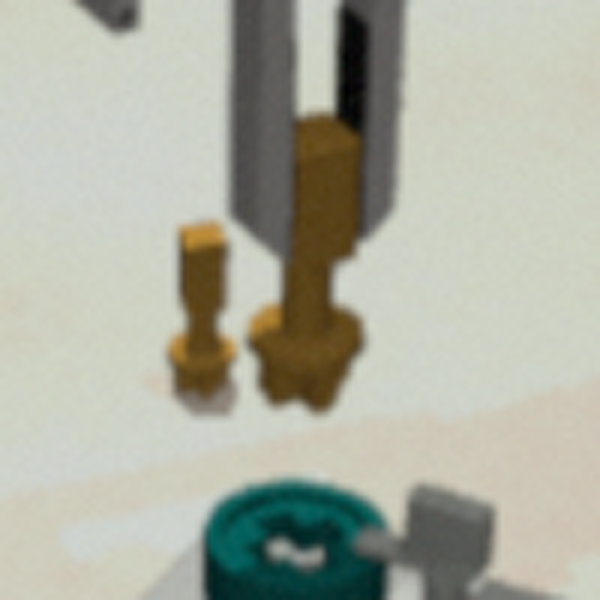

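The tool is held upright, with its shoulder at crop (306,330) and the recess below at (295,550). Next I'll check the in-hand offset by comparing the shoulder outline with its projected position.

```bash
python3 - <<'E'
from fit import *
s=np.load("s2.npy"); p=np.array([.5168,-.0356]); zb=.171-.0723
hsv=cv2.cvtColor(s.astype(np.uint8),cv2.COLOR_BGR2HSV)
u0,v0=px("scene",[*p,zb+.021])[0].round().astype(int); V,U=np.mgrid[:480,:640]
m=((hsv[...,0]>8)&(hsv[...,0]<32)&(hsv[...,1]>130)&(abs(U-u0-2)<13)&(V>v0-9)&(V<v0+20)).astype(np.uint8)
k,l,st,ce=cv2.connectedComponentsWithStats(m); m=(l==1+np.argmax(st[1:,4]))
a=np.linspace(0,2*np.pi,40,endpoint=False)
def cyl(r,z,c): return np.c_[c[0]+r*np.cos(a),c[1]+r*np.sin(a),0*a+z]
def model(c,dz,yaw):
    h=np.zeros((480*8,640*8),np.uint8)
    def add(P): cv2.fillConvexPoly(h,cv2.convexHull(((px("scene",P)+.5)*8).astype(np.int32)),1)
    z=zb+dz
    add(np.r_[cyl(.018,z+.018,c),cyl(.018,z+.024,c)]); add(np.r_[cyl(.008,z+.024,c),cyl(.008,z+.05,c)])
    for y in (yaw,yaw+np.pi/2):
        e=np.array([np.cos(y),np.sin(y)]);f=np.array([-e[1],e[0]])
        for L,w,z0,z1 in((.012,.003,0,.004),(.014,.004,.004,.018)):
            add(np.array([[*(c+i*L*e+j*w*f),z+q] for i in(-1,1) for j in(-1,1) for q in(z0,z1)]))
    return cv2.resize(h.astype(np.float32),(640,480),interpolation=cv2.INTER_AREA)
roi=(slice(v0-6,v0+19),slice(u0-13,u0+18)); I=cv2.GaussianBlur(m.astype(float),(0,0),.5)[roi]
f=lambda q:((cv2.GaussianBlur(model(p+np.array(q[:2])/1000,0,np.radians(q[2])),(0,0),.7)[roi]-I)**2).sum()
for y in(-20,-5,10):
    r=minimize(f,[0,0,y],method="Nelder-Mead",options=dict(initial_simplex=[[3,0,y],[-3,3,y],[0,-3,y],[0,0,y+12]],maxiter=60)); print(r.x.round(1),r.fun.round(2),"at0",round(f([0,0,-4.8]),2))
E
```

```text
[-2.2 -5.1 -6.5] 26.15 at0 40.92
[-1.6 -5.   0.8] 25.59 at0 40.92
[-2.  -5.9  2.5] 25.44 at0 40.92
```

```bash
python3 - <<'E'
from h import *
s=np.load("s2.npy"); p=np.array([.5168,-.0356]); zb=.171-.0723
a=np.linspace(0,2*np.pi,60)
im=cv2.resize(np.clip(s[130:250,310:420]*1.5,0,255).astype(np.uint8),None,fx=6,fy=6,interpolation=2)
def draw(P,col):
    q=((px("scene",P)+.5-[310,130])*6).astype(np.int32); cv2.polylines(im,[q],False,col,1)
c=lambda r,z,x=p:np.c_[x[0]+r*np.cos(a),x[1]+r*np.sin(a),0*a+z]
draw(c(.018,zb+.018),(255,0,0));draw(c(.018,zb+.024),(255,0,0))
def poly(pts,z,y,x,col): R=np.array([[np.cos(y),-np.sin(y)],[np.sin(y),np.cos(y)]]); Q=np.array(pts)@R.T+x; draw(np.c_[Q,0*Q[:,0]+z],col)
y=np.radians(-4.8)
def cr(L,w): return [(L,-w),(L,w),(w,w),(w,L),(-w,L),(-w,w),(-L,w),(-L,-w),(-w,-w),(-w,-L),(w,-L),(w,-w),(L,-w)]
poly(cr(.014,.004),zb+.004,y,p,(0,0,255)); poly(cr(.012,.003),zb,y,p,(0,255,255))
poly([(.011,.011),(-.011,.011),(-.011,-.011),(.011,-.011),(.011,.011)],zb+.09,y,p,(255,0,255)); poly([(.011,.011),(-.011,.011),(-.011,-.011),(.011,-.011),(.011,.011)],zb+.05,y,p,(255,0,255))
x=np.array([.5185,-.0365]); poly(cr(.016,.006),.044,y,x,(0,0,255)); draw(c(.03,.048,x),(255,0,0)); draw(c(.023,.048,x),(255,0,0))
cv2.imwrite("pics/s4.png",im[:600])
E
```

```text
(no output)
```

View pics/s4.png

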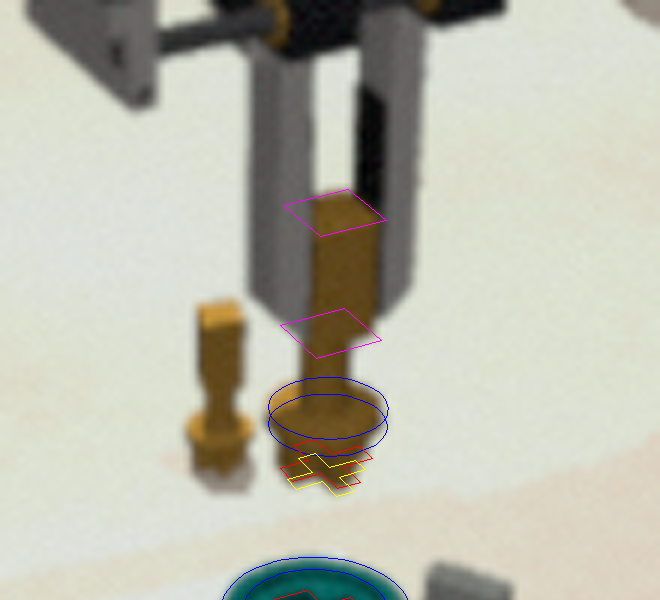

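```bash
cat > tf.py <<'E'
from fit import *
a=np.linspace(0,2*np.pi,40,endpoint=False)
def model(c,z,yaw,n="scene"):
    h=np.zeros((480*8,640*8),np.uint8)
    def add(P): cv2.fillConvexPoly(h,cv2.convexHull(((px(n,P)+.5)*8).astype(np.int32)),1)
    cyl=lambda r,q: np.c_[c[0]+r*np.cos(a),c[1]+r*np.sin(a),0*a+z+q]
    add(np.r_[cyl(.018,.018),cyl(.018,.024)]); add(np.r_[cyl(.008,.024),cyl(.008,.05)])
    for y in (yaw,yaw+np.pi/2):
        e=np.array([np.cos(y),np.sin(y)]);f=np.array([-e[1],e[0]])
        for L,w,z0,z1 in((.012,.003,0,.004),(.014,.004,.004,.018)):
            add(np.array([[*(c+i*L*e+j*w*f),z+q] for i in(-1,1) for j in(-1,1) for q in(z0,z1)]))
    return cv2.resize(h.astype(np.float32),(640,480),interpolation=cv2.INTER_AREA)
def run(im,c,z,yaw,n="scene"):
    S=(im.max(2)-im.min(2))/(im.max(2)+1)
    u,v=px(n,[*c,z+.018])[0].round().astype(int); best=None
    M=cv2.GaussianBlur(model(np.array(c),z,np.radians(yaw)),(0,0),.7)
    roi=M[v-10:v+16,u-13:u+14].astype(np.float32)
    res=cv2.matchTemplate(S[v-18:v+24,u-21:u+22].astype(np.float32),roi,cv2.TM_CCOEFF_NORMED)
    i,j=np.unravel_index(res.argmax(),res.shape)
    sub=lambda l,m,r:(l-r)/(2*(l-2*m+r))
    dv=i+sub(res[i-1,j],res[i,j],res[i+1,j])-8; du=j+sub(res[i,j-1],res[i,j],res[i,j+1])-8
    J=np.array([(px(n,np.array([*c,z+.018])+d)-px(n,[*c,z+.018]))[0]/1.0 for d in np.eye(3)*.001]).T
    print("score",res.max().round(3),"px off",du.round(2),dv.round(2),"as xy mm",np.linalg.solve(J[:,:2],[du,dv]).round(1),"as yz mm",np.linalg.solve(J[:,1:],[du,dv]).round(1))
E
python3 - <<'E'
from tf import *
run(np.load("s.npy"),(.4857,-.2552),0,19)
run(np.load("s2.npy"),(.5168,-.0356),.0987,-4.8)
E
```

```text
score 0.956 px off -0.67 -0.07 as xy mm [ 1.1 -1.1] as yz mm [-3.1 -1.4]
score 0.913 px off -0.5 -0.73 as xy mm [-0.6 -2.6] as yz mm [-1.7  0.7]
```

>>> move_arm(
  commands=[
    [0,0.15,1,0,0],
    [0,0,1.5,0,0],
    [0,0,1.2,0,0],
    [0,0,1,0,0],
    [0,0,0,0,0],
    [0,0,0,0,0],
  ],
)

```text
clock: 14.7
position: [0.5191, -0.0359, 0.1248]
tcp_rot: [-0.706, 0.706, -0.03, 0.03]
force: [1.0, 0.4, -3.0]
gripper_width: 0.0219
```

```bash
python3 - <<'E'
from tf import *
todo(.5185,-.0355,.1223,-5)
s=np.mean([robot.get_image("scene") for _ in range(4)],0); p=robot.get_obs()["position"]
run(s,tuple(p[:2]),p[2]-.0723,-5)
cv2.imwrite("pics/s5.png",cv2.resize(np.clip(s[150:260,310:420]*1.6,0,255).astype(np.uint8),None,fx=5.4,fy=5.4,interpolation=2))
E
```

```text
t 14.7 pos [ 0.5191 -0.0359  0.1248] psi -4.87 tilt [ 0.001 -0.    -1.   ] shift cm [-0.07  0.25  0.04] q6 -0.09 F [ 1.   0.4 -3. ] w 0.0219
twist 0.002 tool-frame shift after twist [-0.07  0.25  0.04]
score 0.433 px off 0.42 -1.18 as xy mm [-2.9 -2.9] as yz mm [1.2 3.4]
```

View pics/s5.png

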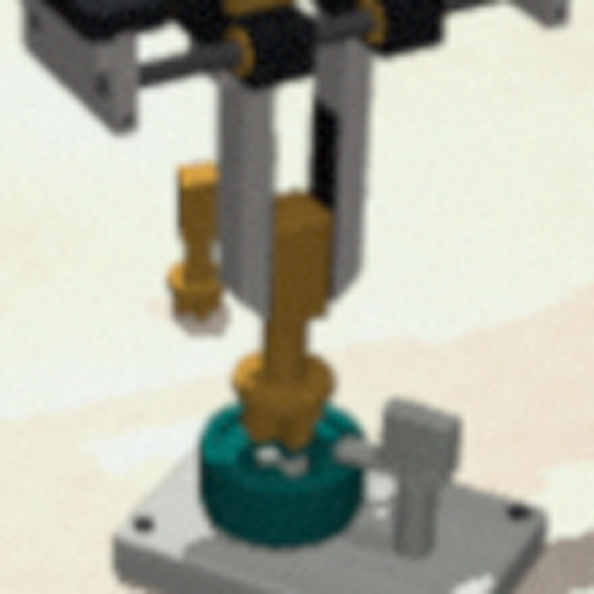

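The nose hovers over the recess: spline tips at crop (275,440), recess floor showing at (280,460). I'll lower it gently and watch the force.

>>> move_arm(
  commands=[
    [0,-0.1,0.4,0,0],
    [0,0,0.4,0,0],
    [0,0,0.2,0,0],
    [0,0,0.2,0,0],
    [0,0,0,0,0],
  ],
)

```text
clock: 15.52
position: [0.5177, -0.0358, 0.1122]
tcp_rot: [0.707, -0.706, 0.03, -0.03]
force: [0.9, -0.3, -2.6]
gripper_width: 0.0219
```

It's 4 mm in with no contact force. Continue.

>>> move_arm(
  commands=[
    [0,0,0.2,0,0],
    [0,0,0.2,0,0],
    [0,0,0.2,0,0],
    [0,0,0,0,0],
  ],
)

```text
clock: 16.02
position: [0.5179, -0.0358, 0.1073]
tcp_rot: [0.706, -0.706, 0.03, -0.03]
force: [-1.9, 0.7, 1.7]
gripper_width: 0.0222
```

>>> move_arm(
  commands=[
    [0,0,0.2,0,0],
    [0,0,0.2,0,0],
    [0,0,0.2,0,0],
    [0,0,0.2,0,0],
    [0,0,0,0,0],
    [0,0,0,0,0],
  ],
)

```text
clock: 16.77
position: [0.518, -0.0358, 0.0992]
tcp_rot: [0.706, -0.706, 0.03, -0.03]
force: [-1.9, 1.5, 6.5]
gripper_width: 0.0216
```

>>> move_arm(
  commands=[
    [0,0,0.1,0,0],
    [0,0,0.1,0,0],
    [0,0,0,0,0],
    [0,0,0,0,0],
  ],
)

```text
clock: 17.27
position: [0.518, -0.0358, 0.0983]
tcp_rot: [-0.706, 0.707, -0.03, 0.03]
force: [-3.9, 1.2, 10.6]
gripper_width: 0.0219
```

>>> move_arm(
  commands=[
    [0,0,0.1,0,0],
    [0,0,0,0,0],
    [0,0,0,0,0],
    [0,0,0,0,0],
  ],
)

```text
clock: 17.77
position: [0.5181, -0.0358, 0.0982]
tcp_rot: [-0.706, 0.707, -0.029, 0.031]
force: [-5.9, 0.5, 13.7]
gripper_width: 0.0218
```

```bash
python3 - <<'E'
from tf import *
todo(.518,-.0358,.0983,-5)
s=np.mean([robot.get_image("scene") for _ in range(4)],0); todo(.518,-.0358,.0983,-5)
for th in("tool_shoulder","turnbutton_top"):
  for r in robot.place_of("scene",th)[:2]: print(th,round(r["score"],2),np.round(r["location"],4))
cv2.imwrite("pics/s6.png",cv2.resize(np.clip(s[150:260,310:420]*1.6,0,255).astype(np.uint8),None,fx=5.4,fy=5.4,interpolation=2))
E
```

```text
t 17.77 pos [ 0.5181 -0.0358  0.0982] psi -4.86 tilt [ 0.001 -0.    -1.   ] shift cm [-0.01 -0.01  0.  ] q6 -0.09 F [-5.9  0.5 13.7] w 0.0218
twist 0.002 tool-frame shift after twist [-0.01 -0.01  0.  ]
t 17.98 pos [ 0.5181 -0.0358  0.0983] psi -4.86 tilt [ 0.001 -0.    -1.   ] shift cm [-0.01 -0.    0.  ] q6 -0.09 F [-5.6  0.3 15. ] w 0.0218
twist 0.002 tool-frame shift after twist [-0.01 -0.    0.  ]
tool_shoulder 0.95 [ 0.5678 -0.2525  0.0137]
tool_shoulder 0.66 [ 0.4594 -0.1861  0.0178]
turnbutton_top 0.73 [0.4947 0.0125 0.0773]
```

View pics/s6.png

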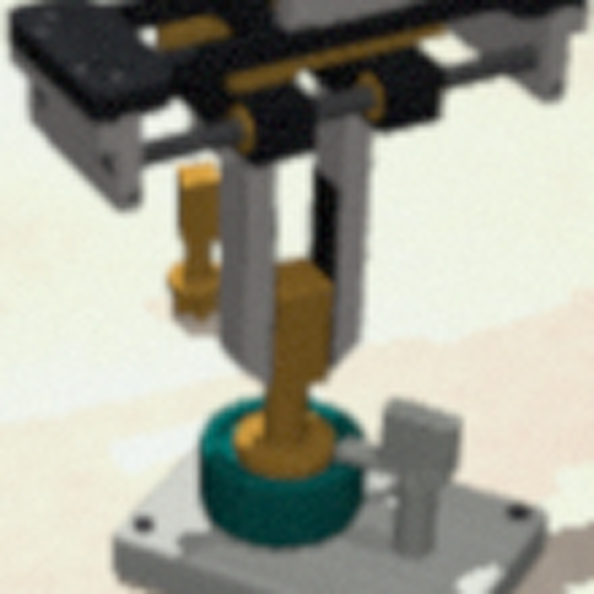

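The shoulder, at crop (285,445), sits in the cup on the hub. The tool is upright and the turnbutton at (360,450) is still closed. The measured height matches home, so I'm handing in.

```bash
python3 -c "
from station import robot
print(robot.close_job())"
```

```text
the job is handed in; nothing more can be done
None
```

The job is handed in at about 18 s of the 67 s allowed. The turnbutton is closed, and the large brass tool is gripped and pressed home in the recess. No verdict was reported.

- **Turnbutton:** I gripped it by the fin and turned it clockwise about 1.54 rad. The last picture shows the bar still lying over the rim.
- **Tool:** I turned it to about -5° to match the cross, which does not line up with the 28° jig. It entered the recess with little side force.
- **Final readings:** The gripper height (98.3 mm) is exactly where the shoulder should meet the hub, and pressing harder did not lower it. The tool is upright, with about 14–15 N pressing force read at the wrist and the jaws 21.8 mm apart on the grip.

Some checks failed or disagreed:
- **Recess angle:** the two cameras gave -3° and -9°.
- **In-hand position of the tool:** the scene-camera fits were up to about 3 mm off the arm's own position, or worse once the teal cup confused the fit. I relied on the arm's position and the contact force instead.
- **Last shoulder detection:** the trained network found only the two look-alikes, not the seated tool.
- **Bystanders:** I did not re-measure the loupe, yo-yo and pods. The arm went nowhere near the yo-yo or pods and passed well above the loupe.

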